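# Find the tip-up board of the cable box and push it open

## Robot

A 6-joint arm with a two-finger parallel gripper is mounted at the origin on the work surface. World frame = base frame: x ahead of the robot, y to its left, z up, the work surface at z = 0. Lengths are in m, angles in rad, forces in N, time in s.
With the tool pointing down it reaches from about 0.35 to 0.975 m from the base axis. Payload 4.9 kg.
Tool frame: the origin (TCP) lies between the finger pads; the fingertips stand 8 mm ahead of it and the grasp point (between the pads) lies 11 mm behind it; z points along the fingers, y is the direction in which the jaws open and shut (so a half turn about z gives the same grasp; the last joint's range is limited). The gripper opens to 85 mm and grips with 20 to 120 N. Pads are 22 mm wide; open, the fingers measure 114 mm over their backs; the gripper's body (76 mm by 85 mm) begins 54 mm behind the grasp point. The pads swing forward as they close: fully open they stand 13 mm farther back than shut.
Start: joints at [-1.429, 0.053, 1.613, -0, 1.476, -0.119], TCP at [0.161, -0.604, 0.239] pointing down, gripper open.
Joint ranges: [-3.01, 3.01], [-1.01, 2.22], [0.06, 2.58], [-1.02, 4.17], [0.09, 2.62], [-3.14, 3.14]. Speed limits (rad/s): [2.57, 2.57, 3.14, 3.14, 3.14, 3.14].

## Interface

Orientations are given as a rotation vector (axis times angle).
In Python, from station import ctrl gives the robot as it stands. The module is installed in compiled form; this text tells all that it offers.
- The arm moves only by the shell command python3 -m creep 'ROWS' [FORCE]. ROWS is JSON, a list of rows, each an object with "hand": the opening, from 0 (shut) to 1 (fully open); "translation": the shift along the tool's x, y, z in cm, a list of three; "delta_rot": the turn, a rotation vector about the tool's x, y, z in degrees, a list of three. A call has 1 to 8 rows; each row shifts and turns the commanded pose from where the row before left it, along the tool's axes as they then stand; what a row does not reach is not made up. A row lasts 1/8 s, in which the tool goes at most 62.5 mm and 10.7 degrees, less where a joint would pass 70% of its speed; a pose out of reach is approached as far as the arm can. A call with a gripper value outside its range is refused whole. The fingers move at their own pace and stop on an object; FORCE is the grip in N (left out, the last holds). Time passes only in rows, so rows that do not move let the fingers close. It gives the time, the measured TCP pose, the force and the opening at its end, in the units of the state.
- ctrl.get_obs(): the state, without advancing time (a new reading comes with each control period).
- ctrl.get_image(name): name is "scene" or "side" or "wrist"; returns (picture, depth): 400x640x3 uint8, red, green, blue; 400x640 float32, m along the optical axis (not along the pixel's ray), 0 where there is no reading.
- ctrl.calibration(name): a dict with "fx", "fy", "cx", "cy" (pixels), "dist" ([k1, k2, p1, p2, k3] as OpenCV has them; the pictures are not rectified), "T" (4x4, takes a point from camera to world coordinates). Camera axes: x right, y up, looking along -z (the intrinsics and any distortion apply to the point x, -y, -z); pixel columns grow to the right and rows downward; lengths in m; the calibration is good to about 2 mm. A picture is of the moment at which its call begins: read the wrist's pose just before it. calibration takes no time and is no camera call; for the wrist camera it gives the pose at the moment of the call.
- ctrl.finish_job(): hands the job in, once; it reports no verdict.
The state is a dict: "t": time; "q": joint angles; "dq": joint speeds; "effort": joint torques, N m; "tool_pos": TCP position; "tool_rot": TCP orientation; "contact_force": force on the tool from outside, world axes, zero at the start; "wrist_torque": the same for the moment, N m; "opening": finger opening in m.
Only numpy, scipy, OpenCV 4.12 (cv2) and the standard library are available. Lean on these libraries where they do the work, as an engineer would, in place of code of your own. Each camera call takes 0.05 s, during which the arm holds its last target.

## Task

The cable box under the television is closed by four identical boards; three are screwed down and one is a tip-up hatch over the power strip. Press on the boards with a fingertip until you find the one that rocks, then push it over on its pins, without gripping it, until it stands fully open and leave it so. Do not pick up or shift the cup, the bowl and its ball, the controller and its bookend, and leave the battery case shut.

Things in the scene. Friction and masses are not known exactly. Their poses are not given: they have to be found in the camera images.
- cablebox: Dark wooden cable box, fixed, 170 mm (x) by 376 mm (y) by 90 mm high; origin at the centre of its underside; +x points away from the robot (yaw within 0.25 rad), +y to the robot's left. Walls 16 mm thick, tops flush with the boards. Four light wood boards lie side by side along y, each 130 mm (x) by 81 mm (y) by 12 mm thick, 86 mm centre to centre, without handles.
- bay1 (a point): Centre of the leftmost board's top (largest y of the box) while shut, 90 mm above the console; axes as the box. It belongs to the box and does not move as a board tips.
- bay2 (a point): The same point for the second board from the left. On the board that rocks only the far end can be pressed down (about 2 N at 35 mm beyond the pin, 40 mm of free depth); the near end rises as it sinks, up to 80 mm. A finger pressing 33 mm beyond the pin tips it about 0.65 rad at 18 mm depth and about 1 rad at 34 mm. Its near end, and all of the other three boards, are firm.
- bay3 (a point): The same point for the third board from the left. The raised near part of the board that rocks is pushed further over by a fingertip moving away from the robot against its underside or near end, a few newtons. Below about 0.9 rad a level push on the near end tends to bind: press the far end down deeper first, or push upward from beneath.
- bay4 (a point): The same point for the rightmost board. (Where a rule speaks of the frame of hatch: the rocking board's own frame, origin at the middle of its pin, x along the board to its far end, z out of its top face.)
- hatch (a joint): Tilt of the one board that rocks, rad (its bay is not told and changes): 0 shut, 1.57 upright, 1.75 at its stop just past upright. Its pin lies across the board (along y), 15 mm beyond the board's centre on the side away from the robot and 6 mm below the top: 50 mm from the far end, 80 mm from the near end. The hinge is stiff (0.06 N m): the board stays at any angle where it is left.
- cup_mid (a point): Stainless steel cup, 72 mm across the rim, 88 mm high, standing loose behind the far side of the cable box; point on its axis half-way up.
- bowl_mid (a point): Glass bowl, 136 mm across the rim, 55 mm high, standing loose beside the left end of the cable box; point on its axis half-way up.
- ball_center (a point): White ceramic ball, 60 mm across, lying loose in the glass bowl; its centre.
- bookend: Loose bookend beside the right end of the cable box: dark upright plate 100 mm wide and 125 mm high with a wooden foot on the robot's side; origin on the console at the middle of the plate's front face, which looks away from the robot.
- controller_mid (a point): Blue game controller, about 150 mm wide, 97 mm tall, 35 mm thick, standing on its grips and leaning against the bookend's front; point in its middle, about 55 mm up.
- batterylid (a joint): Hinged lid of the black battery case (85 by 125 by 44 mm, fixed, beyond the far side of the cable box), rad: 0 shut, grows as it opens.
Mind the look-alikes: they are no part of the job. Leave any green or orange look-alike of the part that bears batterylid alone.

How it is judged:
By the outcome, as a careful person would: the job done as asked, in the order asked, and still so for the second after the job is handed in, with the robot touching nothing.
It also fails if it takes over 48 s, if anything falls off the work surface, if the arm or the gripper's body presses on something with over 40 N, if the wrist force passes 120 N, or if a joint passes its speed limit or range.

## Working session

There is one attempt and no reset: what is moved stays moved. The work goes in short steps, Python scripts to look and compute and a shell command to move; the robot and the scene stay as the last step left them, time stands still between calls to the robot, and variables do not carry over. Pictures are saved under pics/ and viewed, and the job is handed in when it is done.

```bash
mkdir -p pics
python3 - <<'E'
from station import ctrl
import cv2,numpy as np
print(ctrl.get_obs())
for n in ["scene","side"]:
    im,d=ctrl.get_image(n); cv2.imwrite(f"pics/{n}0.png",im[:,:,::-1]); np.save(f"{n}0.npy",d); np.save(f"{n}im0.npy",im)
    print(n,ctrl.calibration(n))
E
```

```text
{'t': 0.0, 'q': array([-1.42897232e+00,  5.33685683e-02,  1.61430231e+00, -2.84904596e-05,
        1.47598106e+00, -1.19009308e-01]), 'dq': array([-4.71503277e-04,  2.07924284e-04, -2.44801581e-04,  6.57929403e-04,
        7.99361533e-04, -8.39639120e-05]), 'effort': array([-1.56452861e-03, -3.93686736e+01, -3.70175028e+01, -2.31378044e-04,
        6.97138516e-03,  3.71541038e-07]), 'tool_pos': array([ 0.16107962, -0.60325882,  0.23805077]), 'tool_rot': array([-3.11287170e+00, -4.08292054e-01,  8.13898775e-05]), 'contact_force': array([ 0.98654752, -0.35107214, -0.11870616]), 'wrist_torque': array([-0.00590123, -0.03404457,  0.01406394]), 'opening': 0.08511340200653854}
scene {'fx': 397.37799379516713, 'fy': 397.37799379516713, 'cx': 323.5454556367077, 'cy': 203.75456360295368, 'dist': array([-0.04104319,  0.        ,  0.        ,  0.        ,  0.        ]), 'T': array([[ 0.55999925, -0.70818357,  0.4299731 ,  1.06925183],
       [ 0.82849079,  0.47744978, -0.29265118, -0.25347596],
       [ 0.0019602 ,  0.52011319,  0.85409509,  1.08599104],
       [ 0.        ,  0.        ,  0.        ,  1.        ]])}
side {'fx': 408.03559690655464, 'fy': 408.03559690655464, 'cx': 317.7987573745641, 'cy': 197.21917422608718, 'dist': array([-0.01615156,  0.        ,  0.        ,  0.        ,  0.        ]), 'T': array([[-0.92219518,  0.20980428, -0.32486645,  0.19945691],
       [-0.38654738, -0.474635  ,  0.79076086,  0.98949563],
       [ 0.01171202,  0.85481213,  0.51880541,  0.67843996],
       [ 0.        ,  0.        ,  0.        ,  1.        ]])}
```

View pics/scene0.png

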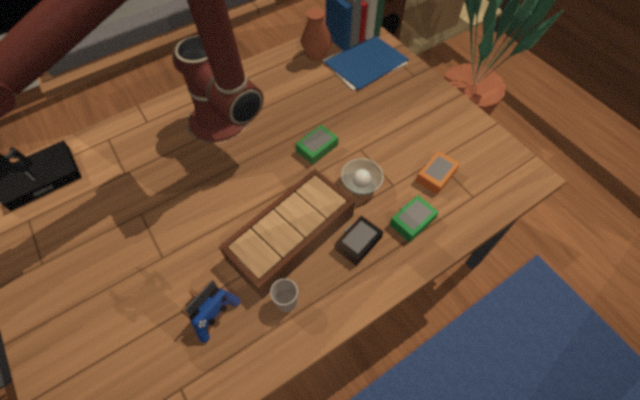

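View pics/side0.png

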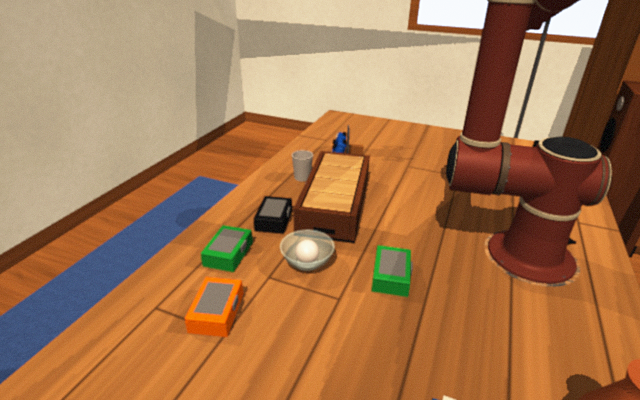

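The scene view shows the box at about (288,228), with four light boards from (255,257) (right end, y−) to (322,200) (left end). The cup is at (285,295), bowl and ball at (362,178), controller at (212,312) and the black battery case at (359,240). The green and orange look-alikes sit apart from these.

```bash
cat > h.py <<'E'
import numpy as np,cv2
from station import ctrl
def cloud(n,d):
    c=ctrl.calibration(n);K=np.array([[c['fx'],0,c['cx']],[0,c['fy'],c['cy']],[0,0,1]])
    v,u=np.mgrid[:400,:640]
    p=cv2.undistortPoints(np.stack([u,v],-1).reshape(-1,1,2).astype(np.float64),K,c['dist']).reshape(400,640,2)
    P=np.stack([p[...,0]*d,-p[...,1]*d,-d],-1)
    return P@c['T'][:3,:3].T+c['T'][:3,3]
E
python3 - <<'E'
from h import *
for n in ["scene","side"]:
    W=cloud(n,np.load(f"{n}0.npy").astype(float)); im=np.load(f"{n}im0.npy")
    hsv=cv2.cvtColor(im,cv2.COLOR_RGB2HSV)
    m=(abs(W[...,2]-.09)<.012)&(W[...,0]>.3)&(W[...,0]<.95)&(abs(W[...,1])<.5)
    k,l,st,ce=cv2.connectedComponentsWithStats(m.astype(np.uint8))
    i=1+np.argmax(st[1:,4]); P=W[l==i]
    r=cv2.minAreaRect(P[:,:2].astype(np.float32)*1000); print(n,st[i],"box top",r,np.median(P[:,2]))
    lm=(l==i)&(hsv[...,2]>130)
    B=W[lm]; print("boards",len(B),cv2.minAreaRect(B[:,:2].astype(np.float32)*1000),np.median(B[:,2]))
    # other objects
    m2=(W[...,2]>.02)&(W[...,2]<.2)&(W[...,0]>.3)&(W[...,0]<1.1)&(abs(W[...,1])<.6)
    k,l,st,ce=cv2.connectedComponentsWithStats(m2.astype(np.uint8))
    for j in range(1,k):
        if st[j,4]>60:
            Q=W[l==j]; print(ce[j].round(),st[j,4],Q.min(0).round(3),Q.max(0).round(3))
E
```

```text
scene [ 218  169  137  121 7093] box top ((564.1766357421875, -30.327102661132812), (173.10572814941406, 378.43475341796875), 11.244269371032715) 0.09091108033605244
boards 4785 ((554.4014892578125, -31.53997802734375), (153.4577178955078, 377.0018005371094), 11.244267463684082) 0.0911201944926191
[318. 144.] 711 [0.3   0.158 0.02 ] [0.375 0.297 0.052]
[438. 170.] 941 [0.585 0.418 0.02 ] [0.699 0.561 0.052]
[362. 174.] 1021 [0.462 0.194 0.02 ] [0.596 0.33  0.07 ]
[287. 234.] 8609 [ 0.446 -0.231  0.02 ] [0.765 0.17  0.098]
[414. 216.] 1169 [0.681 0.244 0.02 ] [0.782 0.38  0.052]
[358. 239.] 1266 [0.642 0.055 0.02 ] [0.752 0.197 0.051]
[208. 307.] 1589 [ 0.576 -0.391  0.02 ] [ 0.709 -0.255  0.129]
side [ 293  151   77   68 3612] box top ((562.3453979492188, -30.649398803710938), (170.23321533203125, 383.7221984863281), 11.335742950439453) 0.08834439491451729
boards 2575 ((565.3370361328125, -35.66172790527344), (168.34625244140625, 365.2604675292969), 10.483694076538086) 0.08847602931956755
[326. 201.] 7357 [ 0.442 -0.381  0.02 ] [0.763 0.329 0.126]
[272. 212.] 945 [0.637 0.056 0.02 ] [0.749 0.199 0.047]
[226. 245.] 1348 [0.677 0.245 0.02 ] [0.779 0.38  0.047]
[387. 265.] 1019 [0.3  0.16 0.02] [0.37  0.295 0.048]
[214. 304.] 2114 [0.581 0.42  0.02 ] [0.695 0.562 0.048]
```

```bash
cat >> h.py <<'E'
from scipy.spatial.transform import Rotation as R
YAW=np.deg2rad(11.3); C=np.array([.563,-.0305,0]); RB=R.from_euler('z',YAW).as_matrix()
BAY={1:.129,2:.043,3:-.043,4:-.129}
def where():
    o=ctrl.get_obs(); b=RB.T@(o['tool_pos']-C); M=R.from_rotvec(o['tool_rot']).as_matrix()
    print('t',o['t'],'tcp box mm',(b*1000).round(1),'tip z',round(b[2]*1000-8,1),'F box',(RB.T@o['contact_force']).round(1),'open',round(o['opening'],4))
    print('err rot tool deg',np.rad2deg(R.from_matrix(M.T@(RB@np.diag([1,-1,-1]))).as_rotvec()).round(2))
    return o,M
def to(b):  # tcp target in box frame m -> tool cm
    o,M=where(); print('tool cm',((M.T@(RB@np.array(b)+C-o['tool_pos']))*100).round(2))
E
python3 -m creep '[{"hand":0,"translation":[0,0,0],"delta_rot":[0,0,3.6]}]' 20
python3 -c "
from h import *
to([.048,-.129,.125])"
```

```text
t: 0.22
tool_pos: [0.1611, -0.6034, 0.2384]
tool_rot: [-3.125, -0.308, 0.0]
contact_force: [0.5, -0.2, 0.0]
opening: 0.0697
t 0.225 tcp box mm [-506.4 -483.1  238.4] tip z 230.4 F box [ 0.4 -0.3  0. ] open 0.0697
err rot tool deg [-0.08 -0.   -0.05]
tool cm [ 55.4  -35.45  11.4 ]
```

```bash
python3 -m creep '[{"hand":0,"translation":[4.2,-2.7,0],"delta_rot":[0,0,0]},{"hand":0,"translation":[4.2,-2.7,0],"delta_rot":[0,0,0]},{"hand":0,"translation":[4.2,-2.7,0],"delta_rot":[0,0,0]},{"hand":0,"translation":[4.2,-2.7,0],"delta_rot":[0,0,0]},{"hand":0,"translation":[4.2,-2.7,0],"delta_rot":[0,0,0]},{"hand":0,"translation":[4.2,-2.7,0],"delta_rot":[0,0,0]},{"hand":0,"translation":[4.2,-2.7,0],"delta_rot":[0,0,0]},{"hand":0,"translation":[4.2,-2.7,0],"delta_rot":[0,0,0]}]'
python3 -c "
from h import *
to([.048,-.129,.125])"
```

```text
t: 1.23
tool_pos: [0.4489, -0.3245, 0.2388]
tool_rot: [-3.126, -0.31, 0.001]
contact_force: [-0.6, -0.6, 0.4]
opening: -0.0001
t 1.225 tcp box mm [-169.5 -266.   238.8] tip z 230.8 F box [-0.7 -0.5  0.4] open -0.0001
err rot tool deg [-0.02  0.02  0.04]
tool cm [ 21.76 -13.68  11.38]
```

```bash
python3 -m creep '[{"hand":0,"translation":[4.2,-2.7,0],"delta_rot":[0,0,0]},{"hand":0,"translation":[4.2,-2.7,0],"delta_rot":[0,0,0]},{"hand":0,"translation":[4.2,-2.7,0],"delta_rot":[0,0,0]},{"hand":0,"translation":[0,0,0],"delta_rot":[0,0,0]}]'
python3 -c "
from h import *
to([.048,-.129,.125])"
```

```text
t: 1.72
tool_pos: [0.557, -0.2193, 0.2385]
tool_rot: [-3.124, -0.317, 0.001]
contact_force: [-0.6, 0.6, 0.0]
opening: 0.0
t 1.725 tcp box mm [ -42.8 -184.   238.5] tip z 230.5 F box [-0.4  0.7  0. ] open 0.0
err rot tool deg [-0.06  0.04  0.3 ]
tool cm [ 9.12 -5.44 11.35]
```

```bash
python3 -m creep '[{"hand":0,"translation":[4.5,-2.7,2],"delta_rot":[0,0,0]},{"hand":0,"translation":[4.5,-2.7,2],"delta_rot":[0,0,0.3]},{"hand":0,"translation":[0,0,4],"delta_rot":[0,0,0]},{"hand":0,"translation":[0,0,4],"delta_rot":[0,0,0]},{"hand":0,"translation":[0,0,0],"delta_rot":[0,0,0]}]'
python3 - <<'E'
from h import *
to([.048,-.129,.098])
im,d=ctrl.get_image("wrist"); cv2.imwrite("pics/w1.png",im[:,:,::-1])
im,d=ctrl.get_image("scene"); cv2.imwrite("pics/s1.png",cv2.resize(im[140:320,180:420],None,fx=3,fy=3)[:,:,::-1])
E
```

```text
t: 2.35
tool_pos: [0.6298, -0.1508, 0.1144]
tool_rot: [-3.123, -0.301, 0.014]
contact_force: [0.5, -0.2, -0.0]
opening: -0.0001
t 2.35 tcp box mm [  41.9 -131.1  114.4] tip z 106.4 F box [ 0.5 -0.3 -0. ] open -0.0001
err rot tool deg [-0.26  0.48 -0.3 ]
tool cm [ 0.62 -0.2   1.63]
```

View pics/s1.png

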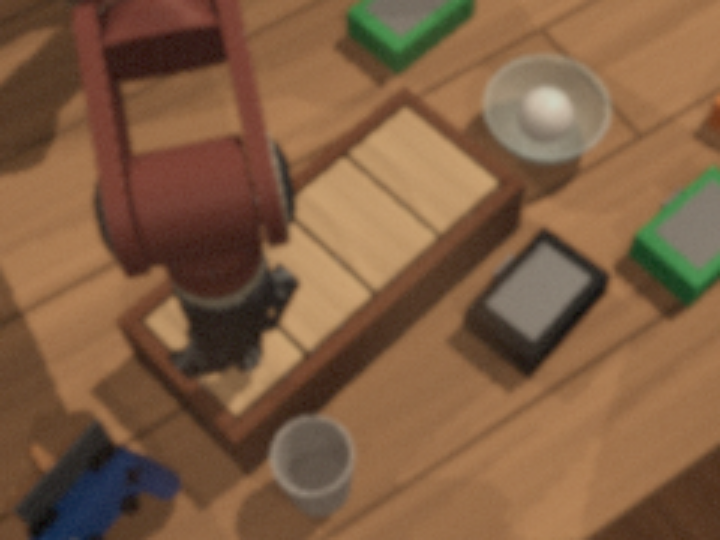

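View pics/w1.png

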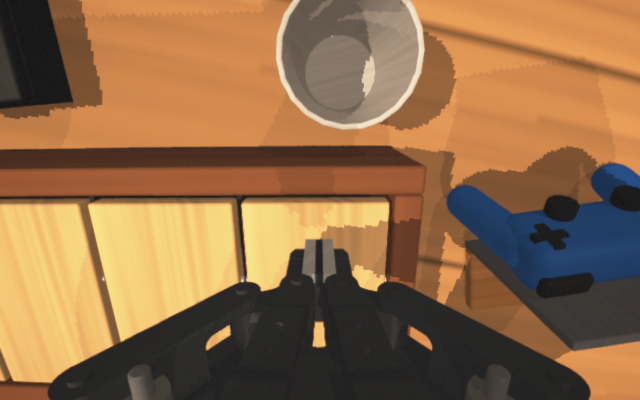

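The wrist view shows the shut fingertips (318,245) over the far half of the rightmost board (columns 243–388). The cup is beyond it at (350,60). I'll press here first.

```bash
python3 -m creep '[{"hand":0,"translation":[0.6,0,1.0],"delta_rot":[0,0,0]},{"hand":0,"translation":[0,0,0.4],"delta_rot":[0,0,0]},{"hand":0,"translation":[0,0,0.3],"delta_rot":[0,0,0]},{"hand":0,"translation":[0,0,0],"delta_rot":[0,0,0]}]'
python3 -c "
from h import *
to([.048,-.129,.098])"
```

```text
t: 2.95
tool_pos: [0.6391, -0.15, 0.1021]
tool_rot: [-3.127, -0.302, 0.001]
contact_force: [-0.2, -0.1, 0.2]
opening: 0.0001
t 2.95 tcp box mm [  51.2 -132.1  102.1] tip z 94.1 F box [-0.2 -0.1  0.2] open 0.0001
err rot tool deg [-0.01  0.02 -0.25]
tool cm [-0.32 -0.3   0.41]
```

```bash
python3 -m creep '[{"hand":0,"translation":[-0.3,-0.3,0.3],"delta_rot":[0,0,0]},{"hand":0,"translation":[0,0,0.2],"delta_rot":[0,0,0]},{"hand":0,"translation":[0,0,0.2],"delta_rot":[0,0,0]},{"hand":0,"translation":[0,0,0],"delta_rot":[0,0,0]}]'
python3 -c "
from h import *
to([.048,-.129,.098])"
```

```text
t: 3.45
tool_pos: [0.6355, -0.1473, 0.098]
tool_rot: [-3.126, -0.303, 0.002]
contact_force: [-8.0, 2.9, 11.4]
opening: 0.0
t 3.45 tcp box mm [  48.2 -128.8   98. ] tip z 90.0 F box [-7.3  4.5 11.4] open 0.0
err rot tool deg [-0.04  0.07 -0.24]
tool cm [-0.02  0.02  0.  ]
```

The rightmost board (bay4) is firm, giving 11 N at z = 90 mm. Next is bay3.

```bash
python3 -m creep '[{"hand":0,"translation":[0,0,-1.5],"delta_rot":[0,0,0]},{"hand":0,"translation":[0,-4.3,0],"delta_rot":[0,0,-0.2]},{"hand":0,"translation":[0,-4.3,0],"delta_rot":[0,0,0]},{"hand":0,"translation":[0,0,0],"delta_rot":[0,0,0]},{"hand":0,"translation":[0,0,0],"delta_rot":[0,0,0]}]'
python3 -c "
from h import *
to([.048,-.043,.098])"
```

```text
t: 4.08
tool_pos: [0.6194, -0.0635, 0.1107]
tool_rot: [3.126, 0.308, 0.001]
contact_force: [0.6, 0.6, 0.1]
opening: 0.0001
t 4.075 tcp box mm [ 48.8 -43.4 110.7] tip z 102.7 F box [0.7 0.5 0.1] open 0.0001
err rot tool deg [ 0.05 -0.04 -0.04]
tool cm [-0.09 -0.04  1.27]
```

```bash
python3 -m creep '[{"hand":0,"translation":[0,0,1.0],"delta_rot":[0,0,0]},{"hand":0,"translation":[0,0,0.3],"delta_rot":[0,0,0]},{"hand":0,"translation":[0,0,0.3],"delta_rot":[0,0,0]},{"hand":0,"translation":[0,0,0],"delta_rot":[0,0,0]}]'
python3 -c "
from h import *
to([.048,-.043,.098])"
```

```text
t: 4.58
tool_pos: [0.6193, -0.0642, 0.098]
tool_rot: [3.127, 0.306, -0.003]
contact_force: [-11.9, 1.7, 20.5]
opening: -0.0
t 4.575 tcp box mm [ 48.6 -44.1  98. ] tip z 90.0 F box [-11.4   4.   20.5] open -0.0
err rot tool deg [-0.    0.1  -0.11]
tool cm [-0.06 -0.11 -0.  ]
```

bay3 is firm too (20 N at 90 mm). Next is bay2.

```bash
python3 -m creep '[{"hand":0,"translation":[0,0,-1.7],"delta_rot":[0,0,0]},{"hand":0,"translation":[0,-4.3,0],"delta_rot":[0,0,0]},{"hand":0,"translation":[0,-4.3,0],"delta_rot":[0,0,0]},{"hand":0,"translation":[0,0,0],"delta_rot":[0,0,0]},{"hand":0,"translation":[0,0,1.0],"delta_rot":[0,0,0]},{"hand":0,"translation":[0,0,0.3],"delta_rot":[0,0,0]},{"hand":0,"translation":[0,0,0.2],"delta_rot":[0,0,0]},{"hand":0,"translation":[0,0,0],"delta_rot":[0,0,0]}]'
python3 -c "
from h import *
to([.048,.043,.098])"
```

```text
t: 5.58
tool_pos: [0.6024, 0.0205, 0.0961]
tool_rot: [3.126, 0.306, -0.0]
contact_force: [0.1, 0.1, -0.4]
opening: 0.0001
t 5.575 tcp box mm [48.6 42.3 96.1] tip z 88.1 F box [ 0.1  0.1 -0.4] open 0.0001
err rot tool deg [ 0.01  0.01 -0.11]
tool cm [-0.06 -0.07 -0.19]
```

```bash
python3 -m creep '[{"hand":0,"translation":[0,0,0.2],"delta_rot":[0,0,0]},{"hand":0,"translation":[0,0,0.2],"delta_rot":[0,0,0]},{"hand":0,"translation":[0,0,0],"delta_rot":[0,0,0]}]'
python3 - <<'E'
from h import *
to([.048,.043,.098])
im,d=ctrl.get_image("side"); cv2.imwrite("pics/d2.png",cv2.resize(im[120:260,240:420],None,fx=4,fy=4)[:,:,::-1])
E
```

```text
t: 5.95
tool_pos: [0.6027, 0.0209, 0.0925]
tool_rot: [3.126, 0.308, 0.002]
contact_force: [1.0, -1.2, 0.9]
opening: -0.0002
t 5.95 tcp box mm [49.  42.6 92.5] tip z 84.5 F box [ 0.8 -1.4  0.9] open -0.0002
err rot tool deg [ 0.03 -0.06 -0.06]
tool cm [-0.1  -0.04 -0.55]
```

View pics/d2.png

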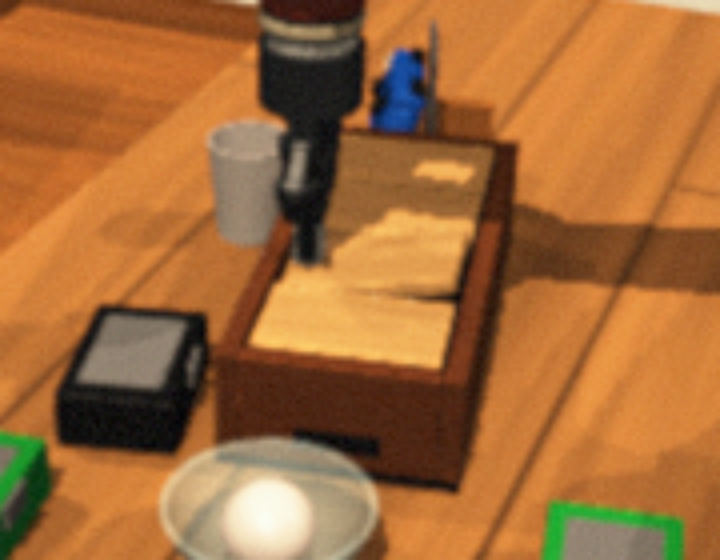

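bay2 rocks: it gives way with almost no force, and the near end has risen at crop (450,240). I'll press deeper.

```bash
python3 -m creep '[{"hand":0,"translation":[-0.1,0,0.6],"delta_rot":[0,0,0]},{"hand":0,"translation":[0,0,0.6],"delta_rot":[0,0,0]},{"hand":0,"translation":[0,0,0.5],"delta_rot":[0,0,0]},{"hand":0,"translation":[0,0,0],"delta_rot":[0,0,0]}]'
python3 - <<'E'
from h import *
to([.047,.043,.064])
E
python3 -m creep '[{"hand":0,"translation":[0,0,0.5],"delta_rot":[0,0,0]},{"hand":0,"translation":[0,0,0.4],"delta_rot":[0,0,0]},{"hand":0,"translation":[0,0,0],"delta_rot":[0,0,0]}]'
python3 - <<'E'
from h import *
to([.047,.043,.064])
im,d=ctrl.get_image("side"); cv2.imwrite("pics/d3.png",cv2.resize(im[120:260,240:420],None,fx=4,fy=4)[:,:,::-1])
E
```

```text
t: 6.5
tool_pos: [0.6006, 0.0211, 0.0741]
tool_rot: [-3.126, -0.308, 0.003]
contact_force: [0.8, -0.2, -0.1]
opening: -0.0001
t 6.5 tcp box mm [47.  43.3 74.1] tip z 66.1 F box [ 0.7 -0.3 -0.1] open -0.0001
err rot tool deg [-0.04  0.09 -0.06]
tool cm [-0.    0.03  1.01]
t: 6.88
tool_pos: [0.601, 0.0209, 0.0656]
tool_rot: [-3.126, -0.308, 0.001]
contact_force: [1.0, -0.2, -0.1]
opening: 0.0001
t 6.875 tcp box mm [47.4 43.  65.6] tip z 57.6 F box [ 0.9 -0.4 -0.1] open 0.0001
err rot tool deg [-0.01  0.04 -0.06]
tool cm [-0.04 -0.    0.16]
```

View pics/d3.png

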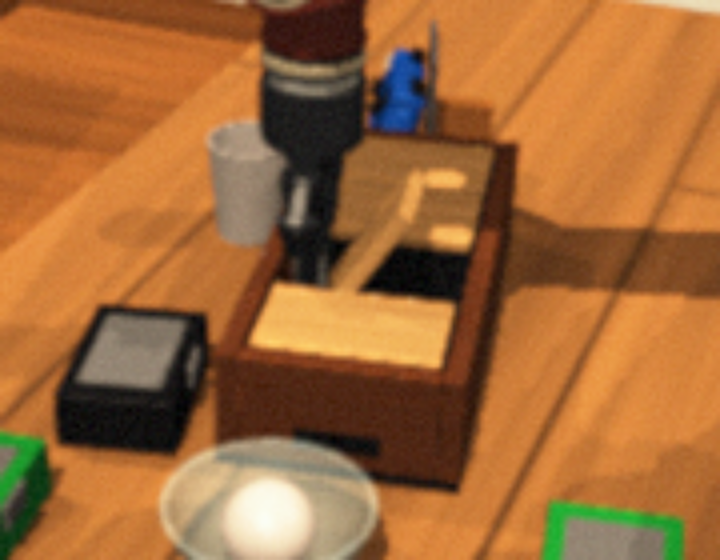

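The board now stands at about 0.95 rad, with its near edge up at crop (415,185). I'll press a little further, then lift out and check.

```bash
python3 -m creep '[{"hand":0,"translation":[0,0,0.3],"delta_rot":[0,0,0]},{"hand":0,"translation":[0,0,0.2],"delta_rot":[0,0,0]},{"hand":0,"translation":[0,0,0],"delta_rot":[0,0,0]}]'
python3 -m creep '[{"hand":0,"translation":[0.2,0,-2],"delta_rot":[0,0,0]},{"hand":0,"translation":[0.3,0,-5],"delta_rot":[0,0,0]},{"hand":0,"translation":[0,0,-5],"delta_rot":[0,0,0]},{"hand":0,"translation":[0,0,-5],"delta_rot":[0,0,0]},{"hand":0,"translation":[0,0,0],"delta_rot":[0,0,0]}]'
python3 - <<'E'
from h import *
to([-.075,.043,.24])
im,d=ctrl.get_image("side"); cv2.imwrite("pics/d4.png",cv2.resize(im[120:260,240:420],None,fx=4,fy=4)[:,:,::-1])
W=cloud("side",d.astype(float)); P=(W-C)@RB
hsv=cv2.cvtColor(im,cv2.COLOR_RGB2HSV)
m=(P[...,2]>.1)&(P[...,2]<.18)&(P[...,1]>0)&(P[...,1]<.1)&(abs(P[...,0])<.085)&(hsv[...,2]>90)
Q=P[m]*1000;print(len(Q));
for z in range(100,180,10):
    s=Q[(Q[:,2]>=z)&(Q[:,2]<z+10)]
    if len(s):print(z,len(s),s.min(0).round(),s.max(0).round())
E
```

```text
t: 7.3
tool_pos: [0.6012, 0.0209, 0.0611]
tool_rot: [-3.126, -0.308, 0.0]
contact_force: [1.1, 0.5, 0.8]
opening: 0.0
t: 7.92
tool_pos: [0.6091, 0.0217, 0.2392]
tool_rot: [3.124, 0.308, 0.018]
contact_force: [-0.0, 0.2, 0.4]
opening: 0.0001
t 7.925 tcp box mm [ 55.4  42.2 239.2] tip z 231.2 F box [-0.   0.2  0.4] open 0.0001
err rot tool deg [ 0.19 -0.64 -0.05]
tool cm [-13.04  -0.07  -0.22]
193
100 23 [ -4.   8. 101.] [ 12.  86. 110.]
110 26 [-10.   6. 110.] [  7.  86. 120.]
120 28 [-15.   7. 120.] [  2.  85. 130.]
130 28 [-20.   4. 130.] [ -5.  86. 140.]
140 26 [-27.  15. 141.] [ -9.  85. 150.]
150 62 [-28.   2. 150.] [-14.  85. 157.]
```

View pics/d4.png

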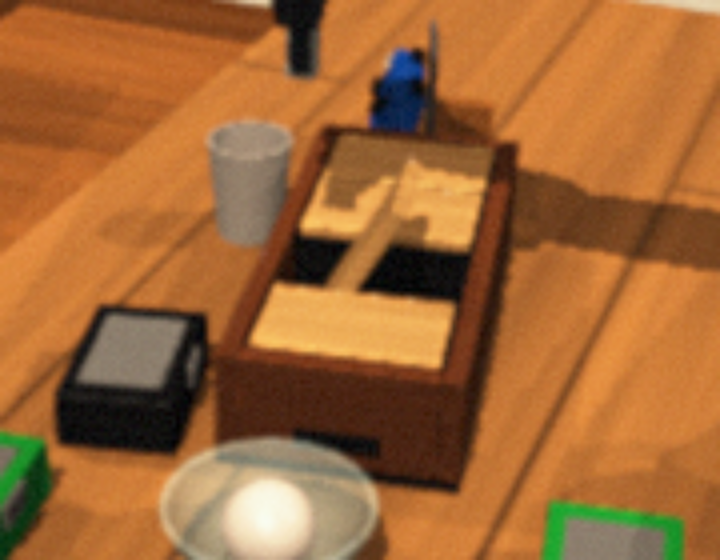

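```bash
python3 -m creep '[{"hand":0,"translation":[-4.5,0,0],"delta_rot":[0,-0.6,0]},{"hand":0,"translation":[-4.5,0,0],"delta_rot":[0,0,0]},{"hand":0,"translation":[-4.5,0,0],"delta_rot":[0,0,0]},{"hand":0,"translation":[0,0,0],"delta_rot":[0,0,0]},{"hand":0,"translation":[0,0,0],"delta_rot":[0,0,0]}]'
python3 - <<'E'
from h import *
to([-.075,.043,.13])
E
```

```text
t: 8.6
tool_pos: [0.4737, -0.0044, 0.2317]
tool_rot: [3.126, 0.307, -0.018]
contact_force: [1.0, -0.0, -0.4]
opening: -0.0003
t 8.6 tcp box mm [-82.4  43.1 231.7] tip z 223.7 F box [ 1.  -0.2 -0.4] open -0.0003
err rot tool deg [-0.02  0.64 -0.07]
tool cm [8.600e-01 1.000e-02 1.016e+01]
```

```bash
python3 -m creep '[{"hand":0,"translation":[0.7,0,3.4],"delta_rot":[0,0.6,0]},{"hand":0,"translation":[0,0,3.4],"delta_rot":[0,0,0]},{"hand":0,"translation":[0,0,3.4],"delta_rot":[0,0,0]},{"hand":0,"translation":[0,0,0],"delta_rot":[0,0,0]},{"hand":0,"translation":[0,0,0],"delta_rot":[0,0,0]}]'
python3 - <<'E'
from h import *
to([-.045,.043,.13])
im,d=ctrl.get_image("side"); cv2.imwrite("pics/d5.png",cv2.resize(im[120:260,240:420],None,fx=4,fy=4)[:,:,::-1])
E
```

```text
t: 9.22
tool_pos: [0.4815, -0.0031, 0.1313]
tool_rot: [3.126, 0.308, 0.002]
contact_force: [-1.0, 0.4, 0.9]
opening: 0.0003
t 9.225 tcp box mm [-74.5  42.8 131.3] tip z 123.3 F box [-0.9  0.6  0.9] open 0.0003
err rot tool deg [ 0.02 -0.06 -0.04]
tool cm [ 2.95 -0.02  0.14]
```

View pics/d5.png

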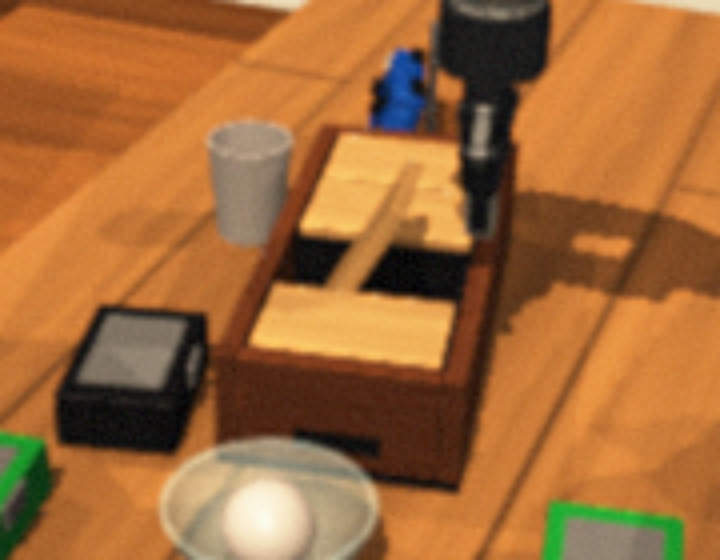

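The finger (crop (482,230)) hangs on the near side of the raised board. Now I push away from the robot.

```bash
python3 -m creep '[{"hand":0,"translation":[2.0,0,0],"delta_rot":[0,0,0]},{"hand":0,"translation":[1.0,0,0],"delta_rot":[0,0,0]},{"hand":0,"translation":[1,0,0],"delta_rot":[0,0,0]},{"hand":0,"translation":[0.7,0,0],"delta_rot":[0,0,0]},{"hand":0,"translation":[0.7,0,0],"delta_rot":[0,0,0]},{"hand":0,"translation":[0,0,0],"delta_rot":[0,0,0]}]'
python3 - <<'E'
from h import *
to([0,.043,.13])
E
```

```text
t: 10.02
tool_pos: [0.5337, 0.0075, 0.1301]
tool_rot: [-3.126, -0.308, -0.0]
contact_force: [-0.3, 0.2, 0.3]
opening: -0.0001
t 10.025 tcp box mm [-21.3  43.  130.1] tip z 122.1 F box [-0.2  0.3  0.3] open -0.0001
err rot tool deg [-0.01 -0.02 -0.05]
tool cm [2.13 0.   0.01]
```

```bash
python3 -m creep '[{"hand":0,"translation":[0.5,0,0],"delta_rot":[0,0,0]},{"hand":0,"translation":[0.5,0,0],"delta_rot":[0,0,0]},{"hand":0,"translation":[0.5,0,0],"delta_rot":[0,0,0]},{"hand":0,"translation":[0,0,0],"delta_rot":[0,0,0]}]'
python3 - <<'E'
from h import *
to([0,.043,.13])
E
```

```text
t: 10.52
tool_pos: [0.5502, 0.0105, 0.1327]
tool_rot: [3.126, 0.308, 0.008]
contact_force: [-0.6, 1.3, 6.7]
opening: 0.0003
t 10.525 tcp box mm [ -4.6  42.7 132.7] tip z 124.7 F box [-0.3  1.4  6.7] open 0.0003
err rot tool deg [ 0.04 -0.28 -0.05]
tool cm [ 0.45 -0.03  0.27]
```

Run:
```python
from h import *
to([0,.043,.13])
for n,(a,b,c,e) in {"side":(120,260,240,420),"scene":(140,300,180,400)}.items():
    im,d=ctrl.get_image(n); cv2.imwrite(f"pics/{n}6.png",cv2.resize(im[a:b,c:e],None,fx=3.6,fy=3.6)[:,:,::-1])
    P=(cloud(n,d.astype(float))-C)@RB*1000
    for z in range(100,180,10):
        s=P[(P[...,2]>=z)&(P[...,2]<z+10)&(P[...,1]>60)&(P[...,1]<90)&(abs(P[...,0])<85)]
        if len(s):print(n,z,len(s),s.min(0).round(),s.max(0).round())
im,d=ctrl.get_image("wrist"); cv2.imwrite("pics/w6.png",im[:,:,::-1])
```

```text
t 10.525 tcp box mm [ -4.6  42.7 132.7] tip z 124.7 F box [-0.3  1.4  6.7] open 0.0003
err rot tool deg [ 0.04 -0.28 -0.05]
tool cm [ 0.45 -0.03  0.27]
side 100 19 [  8.  60. 101.] [ 18.  84. 110.]
side 110 17 [  7.  68. 110.] [ 19.  85. 119.]
side 120 12 [  7.  68. 122.] [ 17.  85. 129.]
side 130 16 [  7.  73. 130.] [ 17.  85. 139.]
side 140 19 [  6.  60. 140.] [ 17.  86. 149.]
side 150 18 [  6.  62. 151.] [ 18.  85. 160.]
side 160 22 [ -8.  63. 160.] [ 16.  82. 170.]
side 170 21 [-17.  68. 170.] [  4.  80. 180.]
scene 100 12 [ 19.  63. 101.] [ 22.  83. 110.]
scene 110 10 [ 19.  63. 110.] [ 22.  79. 120.]
scene 120 12 [ 19.  62. 121.] [ 21.  81. 130.]
scene 130 11 [ 18.  61. 130.] [ 21.  81. 140.]
scene 140 13 [ 18.  62. 141.] [ 22.  82. 149.]
scene 150 14 [ 17.  62. 150.] [ 21.  82. 159.]
scene 160 34 [  8.  62. 161.] [ 20.  83. 168.]
scene 170 7 [  6.  63. 172.] [  9.  76. 180.]
```

View pics/side6.png

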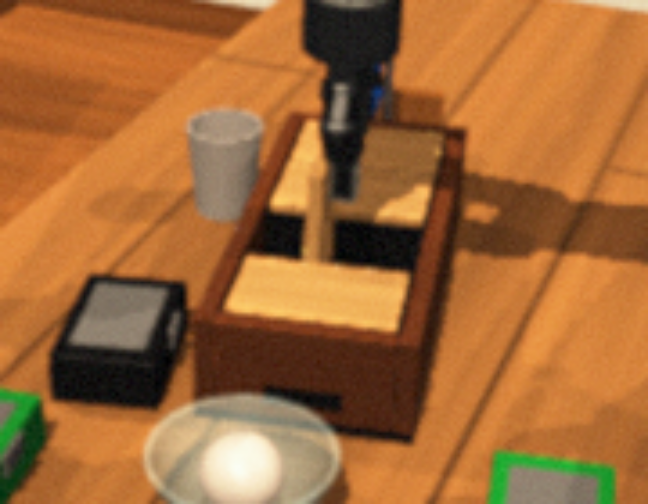

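View pics/w6.png

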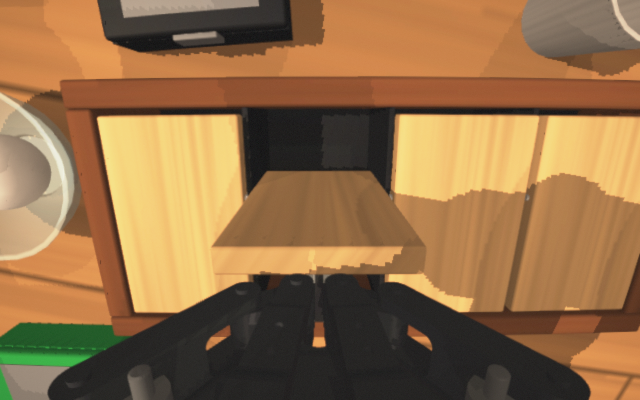

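The board is nearly upright (about 1.55 rad). The upward force comes from the knuckles riding on the top edge, so I'll back off, raise the finger 18 mm and push with only the tip.

```bash
python3 -m creep '[{"hand":0,"translation":[-1.5,0,0],"delta_rot":[0,0,0]},{"hand":0,"translation":[0,0,-1.5],"delta_rot":[0,0,0]},{"hand":0,"translation":[0,0,0],"delta_rot":[0,0,0]},{"hand":0,"translation":[0,0,0],"delta_rot":[0,0,0]}]'
python3 - <<'E'
from h import *
to([-.005,.043,.147])
E
```

```text
t: 11.18
tool_pos: [0.5335, 0.0074, 0.1455]
tool_rot: [3.126, 0.308, 0.001]
contact_force: [0.1, 0.2, -0.4]
opening: -0.0
t 11.175 tcp box mm [-21.5  42.9 145.5] tip z 137.5 F box [ 0.2  0.2 -0.4] open -0.0
err rot tool deg [ 0.01 -0.03 -0.06]
tool cm [ 1.65 -0.01 -0.15]
```

```bash
python3 -m creep '[{"hand":0,"translation":[1.3,0,0],"delta_rot":[0,0,0]},{"hand":0,"translation":[0.5,0,0],"delta_rot":[0,0,0]},{"hand":0,"translation":[0.4,0,0],"delta_rot":[0,0,0]},{"hand":0,"translation":[0.3,0,0],"delta_rot":[0,0,0]},{"hand":0,"translation":[0,0,0],"delta_rot":[0,0,0]}]'
python3 - <<'E'
from h import *
to([.007,.043,.147])
E
```

```text
t: 11.8
tool_pos: [0.558, 0.0124, 0.145]
tool_rot: [-3.126, -0.308, -0.0]
contact_force: [-0.5, 0.7, -0.5]
opening: -0.0001
t 11.8 tcp box mm [  3.5  43.  145. ] tip z 137.0 F box [-0.4  0.8 -0.5] open -0.0001
err rot tool deg [-0.01 -0.01 -0.05]
tool cm [ 0.35 -0.   -0.2 ]
```

```bash
python3 -m creep '[{"hand":0,"translation":[0.3,0,0],"delta_rot":[0,0,0]},{"hand":0,"translation":[0.2,0,0],"delta_rot":[0,0,0]},{"hand":0,"translation":[0.2,0,0],"delta_rot":[0,0,0]},{"hand":0,"translation":[0,0,0],"delta_rot":[0,0,0]}]'
python3 - <<'E'
from h import *
to([.007,.043,.147])
E
```

```text
t: 12.3
tool_pos: [0.5629, 0.0133, 0.1448]
tool_rot: [3.126, 0.308, -0.009]
contact_force: [-8.3, -1.1, 4.1]
opening: 0.0002
t 12.3 tcp box mm [  8.5  43.  144.8] tip z 136.8 F box [-8.4  0.5  4.1] open 0.0002
err rot tool deg [-0.02  0.34 -0.05]
tool cm [-0.15 -0.   -0.22]
```

The push now meets 8 N at the predicted stop position. I'll back off, rise and check.

```bash
python3 -m creep '[{"hand":0,"translation":[-2,0,0],"delta_rot":[0,0,0]},{"hand":0,"translation":[-4,0,0],"delta_rot":[0,0,0]},{"hand":0,"translation":[-4,0,-4],"delta_rot":[0,0,0]},{"hand":0,"translation":[-2,0,-5],"delta_rot":[0,0,0]},{"hand":0,"translation":[0,0,-3],"delta_rot":[0,0,0]},{"hand":0,"translation":[0,0,0],"delta_rot":[0,0,0]},{"hand":0,"translation":[0,0,0],"delta_rot":[0,0,0]}]'
python3 - <<'E'
from h import *
where()
for n,(a,b,c,e) in {"side":(120,260,240,420),"scene":(140,340,180,440)}.items():
    im,d=ctrl.get_image(n); cv2.imwrite(f"pics/{n}7.png",cv2.resize(im[a:b,c:e],None,fx=3,fy=3)[:,:,::-1])
    P=(cloud(n,d.astype(float))-C)@RB*1000
    for z in range(100,170,10):
        s=P[(P[...,2]>=z)&(P[...,2]<z+10)&(P[...,1]>10)&(P[...,1]<76)&(abs(P[...,0])<85)]
        if len(s):print(n,z,len(s),s.min(0).round(),s.max(0).round(),np.median(s[:,0]).round(1))
    W=cloud(n,d.astype(float)); D0=np.load(f"{n}0.npy").astype(float);W0=cloud(n,D0)
    ch=(abs(d-D0)>.01); 
    for nm,(x0,x1,y0,y1) in dict(bowl=(.46,.6,.19,.33),case=(.64,.755,.05,.2),ctl=(.575,.71,-.39,-.255),cup=(.68,.77,-.24,-.12)).items():
        m=(W0[...,2]>.02)&(W0[...,0]>x0)&(W0[...,0]<x1)&(W0[...,1]>y0)&(W0[...,1]<y1)
        print(nm,m.sum(),ch[m].sum())
E
```

```text
t: 13.18
tool_pos: [0.4468, -0.0097, 0.2642]
tool_rot: [-3.126, -0.308, 0.001]
contact_force: [-0.9, -0.0, 0.1]
opening: -0.0001
t 13.175 tcp box mm [-109.8   43.2  264.2] tip z 256.2 F box [-0.9  0.1  0.1] open -0.0001
err rot tool deg [-0.03  0.05 -0.05]
side 100 22 [ 11.  11. 100.] [ 14.  75. 110.] 12.4
side 110 13 [ 14.  15. 110.] [ 16.  73. 119.] 13.9
side 120 20 [ 14.  20. 120.] [ 18.  76. 129.] 15.7
side 130 20 [ 16.  12. 130.] [ 20.  75. 140.] 17.7
side 140 21 [ 18.  10. 140.] [ 21.  75. 150.] 19.6
side 150 25 [ 20.  11. 152.] [ 34.  72. 160.] 22.2
side 160 33 [ 22.  14. 160.] [ 33.  73. 163.] 27.3
bowl 1565 9
case 933 1
ctl 429 17
cup 302 6
scene 100 16 [ 24.  12. 101.] [ 26.  74. 110.] 25.6
scene 110 18 [ 26.  10. 110.] [ 28.  73. 118.] 27.0
scene 120 21 [ 28.  10. 120.] [ 30.  76. 130.] 28.8
scene 130 20 [ 29.  12. 131.] [ 31.  74. 140.] 30.8
scene 140 21 [ 31.  11. 141.] [ 34.  75. 149.] 32.7
scene 150 19 [ 33.  10. 150.] [ 36.  75. 160.] 34.4
scene 160 105 [ 23.  11. 160.] [ 37.  76. 168.] 30.6
bowl 1021 9
case 1266 9
ctl 1586 9
cup 512 1
```

View pics/side7.png

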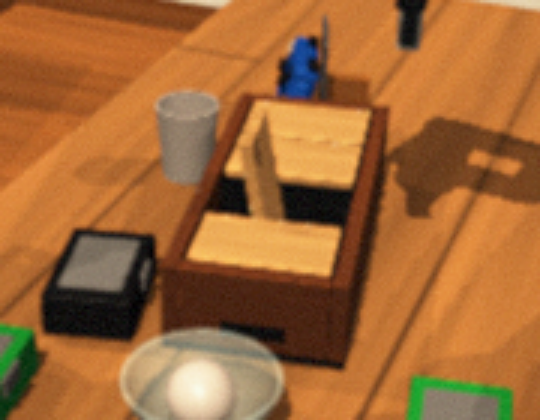

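View pics/scene7.png

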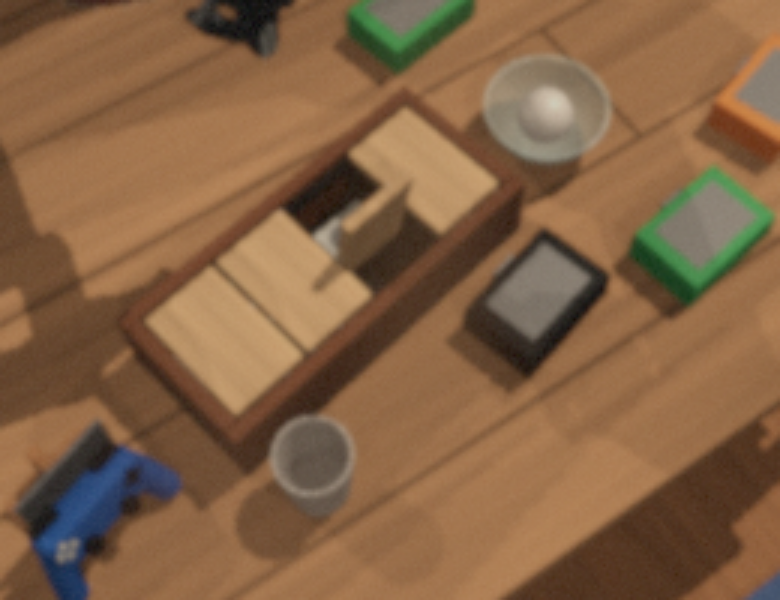

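The board leans about 1.8 mm per 10 mm of height past upright, so its tilt is about 1.75 rad, which is its stop. The cup, bowl, case and controller show no depth changes beyond noise, and the tool is clear of everything.

```bash
python3 -c "
from station import ctrl
print(ctrl.finish_job())"
```

```text
the job is handed in; nothing more can be done
None
```

The hatch is the second board from the left (bay2), and I left it fully open at its stop. The job was handed in at about 13.3 s of the 48 s allowed.

- **Finding it:** I pressed the far ends with the shut fingertips. bay4 and bay3 were firm, with 11 N and 20 N at 90 mm height. bay2 sank under almost no force, so I did not need to press bay1.
- **Opening it:** I pressed bay2's far end about 37 mm down, which tipped the board to about 1.07 rad. I then pushed the raised near part away from the robot with the shut fingers. At about 1.55 rad the knuckles rode on the board's top edge (7 N), so I backed off, raised the tool and finished with only the tip.
- **Last checks:** Depth from both cameras shows the board about 0.18 rad past upright, so about 1.75 rad. The cup, bowl and ball, controller and bookend, and battery case show no depth change beyond noise, and the battery case is shut. The tool was clear of everything. No check failed or disagreed.

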